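# Hang the welded frame on the side hook and lock it

### The arm

A 6-joint arm with a two-finger parallel gripper is mounted at the origin on the work surface. World frame = base frame: x ahead of the robot, y to its left, z up, the work surface at z = 0. Lengths are in m, angles in degrees, forces in N, time in s.
With the tool pointing down it reaches from about 0.35 to 0.875 m from the base axis. Payload 4.2 kg.
Tool frame: the origin (TCP) lies between the finger pads; the fingertips stand 11 mm ahead of it and the grasp point (between the pads) lies 8 mm behind it; z points along the fingers, y is the direction in which the jaws open and shut (so a half turn about z gives the same grasp; the last joint's range is limited). The gripper opens to 87 mm and grips with 3 to 60 N. Pads are 19 mm wide; open, the fingers measure 117 mm over their backs; the gripper's body (75 mm by 190 mm) begins 51 mm behind the grasp point.
Start: joints at [-59.553, 22.042, 0.453, 0, -68.411, -14.817], TCP at [0.168, -0.602, 0.234] pointing down, gripper open.
Joint ranges: [-179.83, 179.83], [-69.29, 118.12], [-61.27, 80.66], [-181.25, 117.63], [-171.15, -9.14], [-177.46, 177.46]. Speed limits (degrees/s): [159.86, 159.86, 180, 180, 180, 180].

### API

Orientations are given as a 3x3 rotation matrix whose columns are the frame's x, y, z axes.
In Python, from station import sense, capture, get_calibration, finish_job, search_frame, cut_out gives the robot as it stands.
- The arm moves only by the tool arm_command, never from a script. Its argument "rows" is a list of rows, each an object with "fingers": the opening in per cent of the stroke, from 0 (shut) to 100 (fully open); "travel": the shift along the tool's x, y, z in cm, a list of three; "roll": the turn about the tool's z in degrees. A call has 1 to 10 rows; each row is the pose to reach, as a shift and turn from the pose commanded when the call began, along the tool's axes at that moment; what a row does not reach only later rows make up. A row lasts 1/10 s, in which the tool goes at most 50 mm and 8.59 degrees, less where a joint would pass 70% of its speed; a pose out of reach is approached as far as the arm can. A call with a gripper value outside its range is refused whole. The fingers move at their own pace and stop on an object; the grip force is fixed at half the most. Time passes only in rows, so rows that repeat a pose let the fingers close. It gives the time, the measured TCP pose, the force and the opening at its end, in the units of the state.
- sense(): the state, without advancing time (a new reading comes with each control period).
- capture(name): name is "scene" or "top"; returns (picture, depth): 480x640x3 uint8, red, green, blue; 480x640 float32, m along the optical axis (not along the pixel's ray), 0 where there is no reading.
- get_calibration(name): a dict with "fov_y" (degrees; the focal length in pixels is half the picture's height over the tangent of half this angle, whatever the lens; pixels are square), "cx", "cy" (the principal point, pixels), "origin" and "attitude" of the camera in the world. Camera axes: x right, y down, z forward; pixel columns grow to the right and rows downward; lengths in m; the calibration is good to about 2 mm. A picture is of the moment at which its call begins. get_calibration takes no time and is no camera call.
- finish_job(): hands the job in, once; it reports no verdict.
Trained networks look in the newest picture that a camera, given by its name, has taken for a name from the list of things; names that differ only in an ending like _2 or _b are one class to them, and where a whole thing is asked for, a point or a joint stands for the part that bears it (a point fixed in the world has none). Each returns a list of dicts, best first, with "p" (0 to 1); they miss things now and then, are a little off and sometimes report something else, mostly with a low value. They report only what shows in the picture. A call takes as long as a camera call. They do not tell look-alikes from the thing itself.
- search_frame(camera, label): "position" ([x, y, z] in m, in world coordinates, good to about 4 mm: the middle of the surface that is visible of it).
- cut_out(camera, label): "mask" (480x640 bool, what is visible of it).
The state is a dict: "time_s": time; "joints": joint angles; "joint_velocities": joint speeds; "effort": joint torques, N m; "tcp_pos": TCP position; "ee_rot": TCP orientation; "wrist_force": force on the tool from outside, world axes, zero at the start; "moment": the same for the moment, N m; "gripper_width": opening from 0.0 (shut) to 1.0 (fully open).
Only numpy, scipy, OpenCV 4.12 (cv2) and the standard library are available. Lean on these libraries where they do the work, as an engineer would, in place of code of your own. Each camera call takes 0.05 s, during which the arm holds its last target. There are 200 camera calls.

### The job

Pull up the red keeper pin on the blue hook stand, take the orange frame out of the low vise, and hang it by the middle of its top bar on the yellow hook: bring it in from the open side, under the overhang, so that the bar drops right down into the throat and the frame hangs level. Then press the keeper pin fully down again and let go of everything. Leave the other things on the bench where they are.

Things in the scene. Friction and masses are not known exactly. Their poses are not given: they have to be found in the camera images.
- bar (a point): Centre of the round top bar (12 mm diameter) of the loose orange frame: an upright rectangle 200 mm long (x), 120 mm high (z up), 12 mm thick (y), legs and lower rail of square tube, one open window 176 x 96 mm; about 0.24 kg, balanced about its middle, either way round. This point is 114 mm above the frame's underside. At the start it stands upright in the vise slot and lifts straight out.
- vise: Low blue machine vise, fixed; origin on the table under the middle of its slot. x runs along the slot. Slot floor 35 mm and jaw tops 65 mm above the table; jaws 100 mm long in x, with 1.5 mm free on each side of the frame. The vise reaches y +75 to -147 mm.
- throat (a point): Bottom of the V-shaped throat of the yellow hook on the fixed blue stand, 156 mm above the table. Axes: x along the bar of a hung frame, +y from the open mouth into the hook, z up. Hook 24 mm wide (x -12 to 12). Flanks slope at 45 degrees up to ledge height (z 14) at y -14 and +14; the bar's centre comes to rest at y 0, z 8.5 mm. Back wall at y +14, post from y +45; base plate 10 mm thick, 160 x 190 mm.
- ledge (a point): Point on the flat ledge top before the throat, 170 mm above the table, in the middle of the part open from above; same axes as the throat, which is 50.5 mm away in +y. The ledge (24 mm wide) runs from the throat's edge to y -24.5 mm, ending in a lip 6 mm high, 4 mm thick. A bar laid here slides in +y under the overhang and drops into the throat.
- overhang (a point): Middle of the lower outer edge of the blue overhang, 19 mm above the ledge and 30 mm before the throat centre; same axes. The overhang is 16 mm wide, 10 mm thick, and covers the inner ledge and the throat from here to the back wall.
- keeper_knob (a point): Centre of the red round knob, 26 mm diameter, 14 mm high, on the keeper pin: a vertical pin 8 mm thick through the overhang, 20 mm before the throat centre (throat y -20). Fully down, the knob's centre is 54 mm above the throat floor and the pin ends 2 mm above the ledge, barring the mouth.
- keeper (a joint): Height of the keeper pin, m: 0 = fully down (mouth barred), 0.024 = fully up (mouth free). It has about 3 N of friction and stays where it is left. It starts down or almost down.
- spray_can: Bystander: spray can with red label, 56 mm diameter, 150 mm high, upright; origin at its underside centre.
- flux_jar: Bystander: jar with green cap, 60 mm diameter, 70 mm high; origin at its underside centre.
- tape: Bystander: red tape roll lying flat, 90 mm diameter, 22 mm high; origin at its underside centre.
- screwdriver: Bystander: green-handled screwdriver, about 200 mm long and 25 mm high, lying on the bench between vise and hook; x along it.
- wrench: Bystander: steel wrench, about 160 mm long, under 15 mm high, lying flat on the bench on the robot's side of the hook; x along it.
- parts_tray: Bystander: blue tray 100 x 140 x 30 mm; origin at its underside centre.
- mug: Bystander: white mug 80 mm diameter, 90 mm high; origin at its underside centre.
Things that resemble listed ones, but are neither listed nor needed, are in the scene too. There is more than one size of the part that bears bar; the job needs the larger.

How it is judged (in metres and radians):
On the way, in this order (a step that is already met when the one before it is completed fails the run):
1. the keeper pin is pulled up clear of the mouth (value of joint keeper above 0.016 m), for 0.2 s.
2. the frame's top bar has dropped into the throat of the hook (y of bar in the frame of throat between -0.007 and 0.007 m and x of bar in the frame of throat between -0.02 and 0.02 m and z of bar in the frame of throat between 0.004 and 0.0135 m), for 0.2 s.
At the end, for the whole second after the job is handed in: The frame hangs at rest with its top bar down in the throat (bar centre within 7 mm of the throat's middle along y, within 20 mm sideways, and 4 to 13.5 mm above its bottom), within 0.2 rad of upright, and the keeper pin is down to less than 4 mm (all of step 2 and angle between bar's own z axis and vertical below 0.2 rad and linear speed of frame below 0.03 m/s and value of joint keeper below 0.004 m); the robot touches nothing.
It fails at once if a bystander was moved more than 30 mm (distance of any of spray_can, flux_jar, tape, screwdriver, wrench, parts_tray, mug from where it was at the start of the episode above 0.03 m).
It also fails if it takes over 72 s, if anything falls off the work surface, if the arm or the gripper's body presses on something with over 40 N, if the wrist force passes 120 N, or if a joint passes its speed limit or range.

## Working session

There is one attempt and no reset: what is moved stays moved. The work goes in short steps, Python scripts to look and compute and a tool call to move; the robot and the scene stay as the last step left them, time stands still between calls to the robot, and variables do not carry over. Pictures are saved under pics/ and viewed, about 8 in all and at most 12, crops included, and the job is handed in when it is done.

Besides the shell and the picture viewer there is one more tool, called after ">>>" in YAML: its name, and indented under it one key for each argument. arm_command: Moves the arm, as the interface text tells. Its arguments: {"type":"object","properties":{"rows":{"type":"array","items":{"type":"object","properties":{"fingers":{"type":"number"},"travel":{"type":"array","items":{"type":"number"}},"roll":{"type":"number"}}}}},"required":["rows"]}

```bash
mkdir -p pics; cat > h.py <<'E'
import numpy as np, cv2
from station import *
def K(n):
    c=get_calibration(n); f=240/np.tan(np.radians(c['fov_y']/2)); return f,c['cx'],c['cy'],np.array(c['origin']),np.array(c['attitude'])
def w2p(n,P):
    f,cx,cy,o,R=K(n); q=(np.atleast_2d(P)-o)@R; return np.c_[cx+f*q[:,0]/q[:,2],cy+f*q[:,1]/q[:,2]]
def cloud(n,d):
    f,cx,cy,o,R=K(n); v,u=np.mgrid[:480,:640]
    return np.dstack([(u-cx)/f*d,(v-cy)/f*d,d])@R.T+o
def save(n,img): cv2.imwrite('pics/'+n,img[...,::-1])
E
python3 - <<'E'
from h import *
for n in ('scene','top'):
    im,d=capture(n); save(n+'0.png',im); np.savez('%s0.npz'%n,im=im,d=d)
    c=get_calibration(n); print(n,c['fov_y'],np.round(c['origin'],3),np.round(c['attitude'],3).tolist())
    for l in ['bar','vise','throat','ledge','overhang','keeper_knob','wrench','screwdriver']:
        try:
            for r in search_frame(n,l)[:4]: print(l,round(r['p'],2),np.round(r['position'],3),w2p(n,r['position']).round(0))
        except Exception as e: print(l,e)
s=sense(); print(s)
E
```

```text
scene 42.177971040030414 [1.452 0.491 1.298] [[-0.479, 0.65, -0.59], [0.877, 0.341, -0.337], [-0.018, -0.679, -0.734]]
bar 0.57 [ 0.414 -0.469  0.042] [[208. 204.]]
bar 0.56 [ 0.537 -0.197  0.113] [[261. 244.]]
bar 0.17 [0.536 0.191 0.009] [[394. 323.]]
vise 0.59 [ 0.524 -0.208  0.041] [[263. 258.]]
throat 0.86 [0.535 0.192 0.009] [[395. 323.]]
ledge 0.83 [0.535 0.192 0.01 ] [[395. 323.]]
ledge 0.62 [0.78  0.1   0.112] [[316. 358.]]
overhang 0.67 [0.538 0.196 0.009] [[395. 325.]]
keeper_knob 0.5 [0.534 0.154 0.22 ] [[387. 262.]]
wrench 0.73 [0.315 0.228 0.004] [[439. 272.]]
wrench 0.28 [0.392 0.374 0.056] [[485. 299.]]
screwdriver 0.55 [ 0.522 -0.041  0.026] [[317. 283.]]
top 50.229864809331765 [ 0.455 -0.066  1.337] [[-0.026, -0.997, 0.078], [-0.999, 0.028, 0.017], [-0.019, -0.077, -0.997]]
bar 0.96 [ 0.407 -0.476  0.05 ] [[489. 294.]]
bar 0.64 [ 0.516 -0.2    0.148] [[380. 251.]]
vise 0.68 [ 0.502 -0.234  0.05 ] [[390. 258.]]
vise 0.29 [0.515 0.18  0.007] [[228. 259.]]
throat 0.66 [0.52  0.184 0.01 ] [[226. 256.]]
ledge 0.72 [0.52  0.182 0.007] [[228. 257.]]
overhang 0.61 [0.518 0.
[... 315 characters left out ...]
1893615e-04,
       -6.84123626e+01, -1.48170687e+01]), 'joint_velocities': array([-0.08453863, -0.03644415,  0.05287759, -0.04588759, -0.12093609,
        0.00866323]), 'effort': array([ 2.48720344e-04, -3.90457141e+01,  1.87624097e+01,  4.22427356e+00,
        1.55021920e-02, -1.66182383e-05]), 'tcp_pos': array([ 0.16842489, -0.60184354,  0.23356649]), 'ee_rot': array([[-9.63016472e-01, -2.69442526e-01,  1.43627595e-05],
       [-2.69442526e-01,  9.63016472e-01,  3.80921626e-06],
       [-1.48579388e-05, -2.01600195e-07, -1.00000000e+00]]), 'wrist_force': array([0.56767863, 0.23651803, 0.16352286]), 'moment': array([0.00661278, 0.03753085, 0.03547304]), 'gripper_width': 0.9982827364504534}
```

View pics/scene0.png

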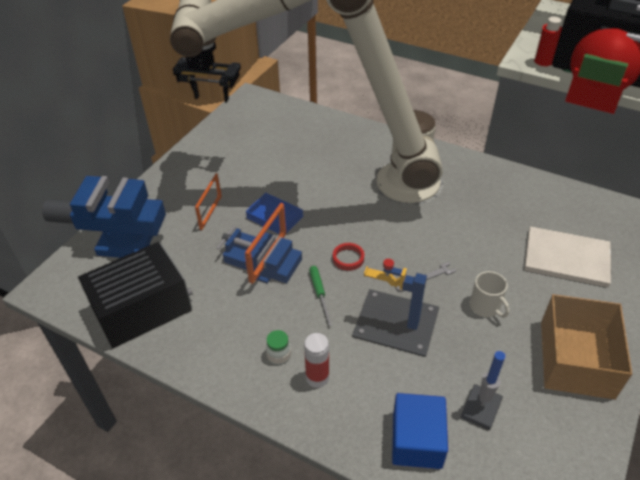

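View pics/top0.png

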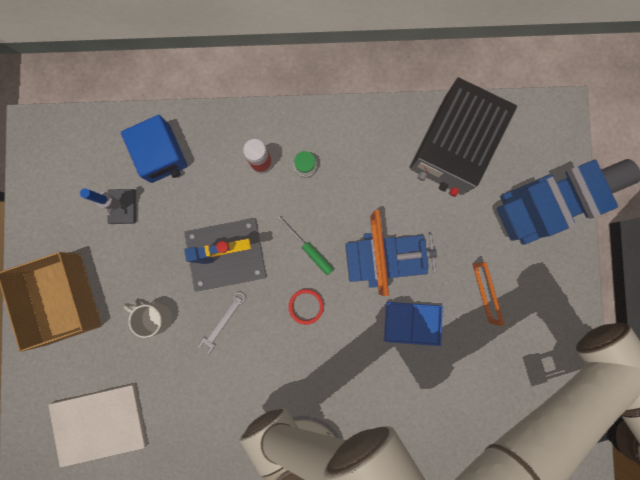

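Scene: the large orange frame stands in the low vise (scene 268,243; top 380,252), while the one at top 488,293 is smaller and stands on the bench. The big vise at top 550,200 is a decoy too. The hook stand is at top 222,250, with its mouth pointing towards -y (right) and its post to the left.

```bash
python3 - <<'E'
from h import *
A=np.load('top0.npz'); im,d=A['im'],A['d']; P=cloud('top',d)
B=np.load('scene0.npz'); im2,d2=B['im'],B['d']; P2=cloud('scene',d2)
def line(n,p):
    c=p.mean(0); u,s,v=np.linalg.svd(p-c); print(n,len(p),'c',c.round(4),'dir',v[0].round(3),'ext',np.ptp((p-c)@v[0]).round(4),'mid',(c+v[0]*(((p-c)@v[0]).max()+((p-c)@v[0]).min())/2).round(4))
for n,I,Q,D in(('top',im,P,d),('scene',im2,P2,d2)):
    h=cv2.cvtColor(I,cv2.COLOR_RGB2HSV); H,S,V=[h[...,i].astype(int) for i in range(3)]
    X,Y,Z=[Q[...,i] for i in range(3)]; ok=D>0
    big=ok&(H>3)&(H<18)&(S>120)&(abs(X-.51)<.2)&(abs(Y+.2)<.1)
    line(n+' frame top',Q[big&(Z>.135)]); print('zmax',np.percentile(Z[big],[50,90,98]).round(4))
    sm=ok&(H>3)&(H<18)&(S>120)&(abs(X-.41)<.15)&(abs(Y+.47)<.1)
    zz=Z[sm]; print('small z',np.percentile(zz,[2,98])); line(n+' small',Q[sm&(Z>np.percentile(zz,98)-.02)])
    hk=ok&(abs(X-.52)<.1)&(abs(Y-.18)<.12)
    y=hk&(H>20)&(H<32)&(S>130)&(Z>.12); 
    print('yellow z',np.percentile(Z[y],[5,50,95]).round(4)); line(n+' yellow',Q[y&(Z>.155)])
    r=hk&((H<8)|(H>172))&(S>130)&(Z>.15); p=Q[r]; print('red',len(p),np.percentile(p[:,2],[5,50,95]).round(4)); p=p[p[:,2]>np.percentile(p[:,2],60)-.004]; print('red top',p.mean(0).round(4),p.min(0).round(3),p.max(0).round(3))
    b=hk&(H>100)&(H<128)&(S>110)&(Z>.15); print('blue',len(Q[b])); line(n+' blue',Q[b&(Z>.19)]); print(Q[b].min(0).round(3),Q[b].max(0).round(3))
    q=Q[hk&(abs(Z-.01)<.005)]; rr=cv2.minAreaRect((q[(q[:,1]<.3)][:,:2]*1000).astype(np.float32)); print('base',rr)
    vz=ok&(abs(X-.5)<.12)&(abs(Y+.22)<.14)&(H>100)&(H<128)&(S>110)&(abs(Z-.065)<.006); print('jaws',cv2.minAreaRect((Q[vz][:,:2]*1000).astype(np.float32)))
a=cv2.resize(im[215:305,175:275],None,fx=6,fy=6,interpolation=cv2.INTER_CUBIC); b=cv2.resize(im2[230:330,330:480],None,fx=5,fy=5,interpolation=cv2.INTER_CUBIC)
save('hook1.png',cv2.resize(np.hstack([cv2.resize(a,(600,500)),cv2.resize(b,(750,500))]),(800,300)))
E
```

```text
top frame top 451 c [ 0.5124 -0.2004  0.1546] dir [-0.997 -0.075 -0.005] ext 0.1976 mid [ 0.5134 -0.2004  0.1546]
zmax [0.1516 0.1573 0.1594]
small z [0.00114949 0.09755041]
top small 254 c [ 0.4113 -0.471   0.0935] dir [-0.974 -0.225  0.013] ext 0.1558 mid [ 0.4098 -0.4713  0.0935]
yellow z [0.1642 0.1716 0.2023]
top yellow 237 c [0.5333 0.1362 0.1751] dir [-0.211  0.953  0.219] ext 0.1005 mid [0.5303 0.1498 0.1782]
red 106 [0.218  0.2219 0.2244]
red top [0.5327 0.1542 0.222 ] [0.522 0.143 0.219] [0.545 0.167 0.225]
blue 231
top blue 158 c [0.5215 0.219  0.1948] dir [-0.166  0.978 -0.126] ext 0.0732 mid [0.5235 0.2069 0.1964]
[0.506 0.171 0.174] [0.535 0.244 0.207]
base ((519.6299438476562, 179.78489685058594), (239.3328857421875, 199.59805297851562), 89.80429077148438)
jaws ((504.7981262207031, -238.71725463867188), (98.23417663574219, 167.55831909179688), 4.201509952545166)
scene frame top 271 c [ 0.5161 -0.1963  0.1537] dir [0.997 0.072 0.001] ext 0.2025 mid [ 0.5131 -0.1966  0.1537]
zmax [0.1195 0.1572 0.1599]
small z [-0.00026981  0.09931949]
scene small 120 c [ 0.4208 -0.4651  0.0928] dir [ 0.976  0.219 -0.007] ext 0.1536 mid [ 0.4138 -0.4667  0.0929]
yellow z [0.2    0.2003 0.2006]
scene yellow 2 c [0.5211 0.1955 0.2003] dir [ 0.985  0.155 -0.07 ] ext 0.0093 mid [0.5211 0.1955 0.2003]
red 73 [0.2148 0.2204 0.225 ]
red top [0.5343 0.1583 0.2211] [0.523 0.146 0.218] [0.547 0.169 0.228]
blue 154
scene blue 100 c [0.5255 0.2183 0.1957] dir [-0.133  0.986 -0.098] ext 0.0784 mid [0.527  0.2072 0.1968]
[0.507 0.168 0.176] [0.539 0.247 0.205]
base ((520.24853515625, 180.24468994140625), (199.30857849121094, 239.48190307617188), 0.004922796506434679)
jaws ((504.39483642578125, -234.8990936279297), (97.14655303955078, 170.2277374267578), 2.088240385055542)
```

View pics/hook1.png

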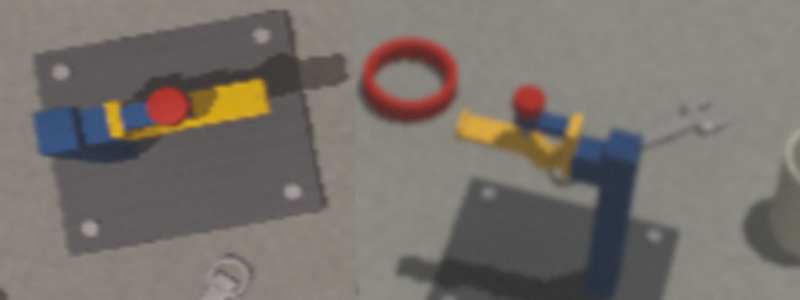

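The left crop (hook from above) shows the knob at (168,105), the yellow ledge running right to (268,95) and the post at the left (55,130). The right crop shows the same mouth direction. The frame in the vise measures about 200 mm against about 155 mm for the other, so it is the larger one. Next I refine the hook's yaw and position.

```bash
python3 - <<'E'
from h import *
A=np.load('top0.npz'); im,d=A['im'],A['d']; P=cloud('top',d)
B=np.load('scene0.npz')
for n,I,D in(('top',im,d),('scene',B['im'],B['d'])):
    Q=cloud(n,D); h=cv2.cvtColor(I,cv2.COLOR_RGB2HSV); H,S,V=[h[...,i].astype(int) for i in range(3)]
    X,Y,Z=[Q[...,i] for i in range(3)]
    m=(D>0)&(abs(X-.52)<.13)&(abs(Y-.18)<.14)&(Z>.006)&(Z<.014)&(V<110)
    m=cv2.morphologyEx(m.astype(np.uint8),cv2.MORPH_OPEN,np.ones((3,3)))
    k,l,st,c=cv2.connectedComponentsWithStats(m); i=1+st[1:,4].argmax()
    print(n,'base',cv2.minAreaRect((Q[l==i][:,:2]*1000).astype(np.float32)))
    y=(D>0)&(abs(X-.52)<.1)&(abs(Y-.16)<.1)&(H>18)&(H<34)&(S>110)&(Z>.166)&(Z<.178)
    q=Q[y]; print('ledge',cv2.minAreaRect((q[:,:2]*1000).astype(np.float32)),q.min(0).round(3),q.max(0).round(3))
    r=(D>0)&(abs(X-.53)<.04)&(abs(Y-.155)<.04)&((H<8)|(H>172))&(S>120)&(Z>.2)
    v,u=np.nonzero(r); print('red px',u.min(),u.max(),v.min(),v.max(),u.mean(),v.mean(),len(u))
    # model centroid: project cylinder
    t=np.linspace(0,2*np.pi,60)
    def cen(c):
        pts=np.vstack([np.c_[c[0]+.013*np.cos(t),c[1]+.013*np.sin(t),0*t+c[2]+s] for s in(-.007,.007)])
        hull=cv2.convexHull(w2p(n,pts).astype(np.float32)); M=cv2.moments(hull); return M['m10']/M['m00'],M['m01']/M['m00'],M['m00']
    for z in(.210,.214):
        c=np.array([.533,.155,z])
        from scipy.optimize import fsolve
        s=fsolve(lambda a:np.array(cen([a[0],a[1],z])[:2])-[u.mean(),v.mean()],[.533,.155],epsfcn=1e-4); print('knob',z,s.round(4),cen([*s,z])[2])
E
```

```text
top base ((486.3051452636719, 183.39759826660156), (77.1617660522461, 131.72821044921875), 5.661954402923584)
ledge ((533.6499633789062, 147.12139892578125), (24.12335968017578, 94.02224731445312), 9.53309154510498) [0.515 0.1   0.166] [0.551 0.192 0.178]
red px 216 227 241 251 221.83809523809524 246.2 105
knob 0.21 [0.5336 0.1565] 123.04645600612275
knob 0.214 [0.5334 0.1557] 123.92471819056664
scene base ((522.5375366210938, 135.89547729492188), (31.039255142211914, 25.811918258666992), 59.49070739746094)
ledge ((533.907470703125, 149.5960693359375), (30.322837829589844, 90.77871704101562), 9.82873821258545) [0.517 0.105 0.166] [0.554 0.196 0.178]
red px 384 393 259 268 388.225 263.4 80
knob 0.21 [0.5266 0.1557] 116.99318909738213
knob 0.214 [0.53  0.157] 117.85831966856495
```

```bash
cat >> h.py <<'E'
def go(x,y,z,yaw):
    "travel (cm) and roll (deg) to a TCP position with tool y at world yaw"
    s=sense(); R=s['ee_rot']; cur=np.degrees(np.arctan2(R[1,1],R[0,1])); dy=(yaw-cur+180)%360-180
    print('t',round(s['time_s'],2),'tcp',s['tcp_pos'].round(4),'yaw',cur.round(2),'w',round(s['gripper_width'],3),'F',s['wrist_force'].round(1),'travel',(R.T@(np.array([x,y,z])-s['tcp_pos'])*100).round(2),'roll',round(-dy,2))
E
python3 - <<'E'
from h import *
go(.533,.156,.28,189.6)
E
```

```text
t 0.9 tcp [ 0.1684 -0.6018  0.2336] yaw 105.63 w 0.998 F [0.6 0.2 0.2] travel [-55.53  63.16  -4.64] roll -83.97
```

>>> arm_command:
  rows:
    - {"fingers": 100, "travel": [0, 0, -4.6], "roll": 0}
    - {"fingers": 100, "travel": [-55.5, 63.2, -4.6], "roll": -84}
    - {"fingers": 100, "travel": [-55.5, 63.2, -4.6], "roll": -84}
    - {"fingers": 100, "travel": [-55.5, 63.2, -4.6], "roll": -84}
    - {"fingers": 100, "travel": [-55.5, 63.2, -4.6], "roll": -84}
    - {"fingers": 100, "travel": [-55.5, 63.2, -4.6], "roll": -84}
    - {"fingers": 100, "travel": [-55.5, 63.2, -4.6], "roll": -84}
    - {"fingers": 100, "travel": [-55.5, 63.2, -4.6], "roll": -84}
    - {"fingers": 100, "travel": [-55.5, 63.2, -4.6], "roll": -84}
    - {"fingers": 100, "travel": [-55.5, 63.2, -4.6], "roll": -84}

```text
time_s: 1.9
tcp_pos: [0.3636, -0.1944, 0.2801]
ee_rot: [[0.058, -0.998, 0.002], [-0.998, -0.058, -0.0], [0.0, -0.002, -1.0]]
wrist_force: [1.0, -0.3, 1.2]
gripper_width: 0.999
```

```bash
python3 -c "
from h import *
go(.533,.156,.28,189.6)"
```

```text
t 1.9 tcp [ 0.3636 -0.1944  0.2801] yaw -176.67 w 0.999 F [ 1.  -0.3  1.2] travel [-3.400e+01 -1.894e+01  3.000e-02] roll -6.27
```

>>> arm_command:
  rows:
    - {"fingers": 100, "travel": [-34, -18.9, 0], "roll": -6.3}
    - {"fingers": 100, "travel": [-34, -18.9, 0], "roll": -6.3}
    - {"fingers": 100, "travel": [-34, -18.9, 0], "roll": -6.3}
    - {"fingers": 100, "travel": [-34, -18.9, 0], "roll": -6.3}
    - {"fingers": 100, "travel": [-34, -18.9, 0], "roll": -6.3}
    - {"fingers": 100, "travel": [-34, -18.9, 0], "roll": -6.3}
    - {"fingers": 100, "travel": [-34, -18.9, 0], "roll": -6.3}
    - {"fingers": 100, "travel": [-34, -18.9, 0], "roll": -6.3}
    - {"fingers": 100, "travel": [-34, -18.9, 0], "roll": -6.3}
    - {"fingers": 100, "travel": [-34, -18.9, 0], "roll": -6.3}

```text
time_s: 2.9
tcp_pos: [0.5342, 0.1537, 0.2789]
ee_rot: [[0.162, -0.987, -0.001], [-0.987, -0.162, -0.001], [0.0, 0.001, -1.0]]
wrist_force: [-0.6, 0.6, -0.4]
gripper_width: 0.999
```

```bash
python3 -c "
from h import *
go(.533,.156,.213,189.6)"
```

```text
t 2.9 tcp [0.5342 0.1537 0.2789] yaw -170.65 w 0.999 F [-0.6  0.6 -0.4] travel [-0.25  0.07  6.59] roll -0.25
```

>>> arm_command:
  rows:
    - {"fingers": 100, "travel": [-0.25, 0.1, 4], "roll": 0}
    - {"fingers": 100, "travel": [-0.25, 0.1, 6.5], "roll": 0}
    - {"fingers": 100, "travel": [-0.25, 0.1, 6.5], "roll": 0}
    - {"fingers": 0, "travel": [-0.25, 0.1, 6.5], "roll": 0}
    - {"fingers": 0, "travel": [-0.25, 0.1, 6.5], "roll": 0}
    - {"fingers": 0, "travel": [-0.25, 0.1, 6.5], "roll": 0}
    - {"fingers": 0, "travel": [-0.25, 0.1, 6.5], "roll": 0}
    - {"fingers": 0, "travel": [-0.25, 0.1, 6.5], "roll": 0}
    - {"fingers": 0, "travel": [-0.25, 0.1, 6.5], "roll": 0}
    - {"fingers": 0, "travel": [-0.25, 0.1, 6.5], "roll": 0}

```text
time_s: 3.9
tcp_pos: [0.533, 0.1555, 0.2146]
ee_rot: [[0.161, -0.987, 0.0], [-0.987, -0.161, 0.0], [-0.0, -0.0, -1.0]]
wrist_force: [-1.0, -0.8, -0.1]
gripper_width: 0.447
```

>>> arm_command:
  rows:
    - {"fingers": 0, "travel": [0, 0, 0], "roll": 0}
    - {"fingers": 0, "travel": [0, 0, 0], "roll": 0}
    - {"fingers": 0, "travel": [0, 0, 0], "roll": 0}
    - {"fingers": 0, "travel": [0, 0, 0], "roll": 0}
    - {"fingers": 0, "travel": [0, 0, 0], "roll": 0}

```text
time_s: 4.4
tcp_pos: [0.5321, 0.1552, 0.2143]
ee_rot: [[0.161, -0.987, -0.002], [-0.987, -0.161, -0.001], [0.0, 0.002, -1.0]]
wrist_force: [-4.4, -0.3, 0.9]
gripper_width: 0.288
```

>>> arm_command:
  rows:
    - {"fingers": 0, "travel": [0, 0, -0.5], "roll": 0}
    - {"fingers": 0, "travel": [0, 0, -1.0], "roll": 0}
    - {"fingers": 0, "travel": [0, 0, -1.5], "roll": 0}
    - {"fingers": 0, "travel": [0, 0, -1.9], "roll": 0}
    - {"fingers": 0, "travel": [0, 0, -1.9], "roll": 0}
    - {"fingers": 0, "travel": [0, 0, -1.9], "roll": 0}

```text
time_s: 5.0
tcp_pos: [0.5321, 0.1552, 0.234]
ee_rot: [[0.161, -0.987, -0.002], [-0.987, -0.161, -0.0], [0.0, 0.002, -1.0]]
wrist_force: [-5.9, 0.4, 0.2]
gripper_width: 0.29
```

```bash
python3 - <<'E'
from h import *
go(.533,.156,.28,189.6)
im,d=capture('scene'); save('pull.png',cv2.resize(im[215:315,330:465],None,fx=5,fy=5,interpolation=cv2.INTER_CUBIC))
E
```

```text
t 5.0 tcp [0.5321 0.1552 0.234 ] yaw -170.72 w 0.29 F [-5.9  0.4  0.2] travel [-0.06 -0.09 -4.6 ] roll -0.32
```

View pics/pull.png

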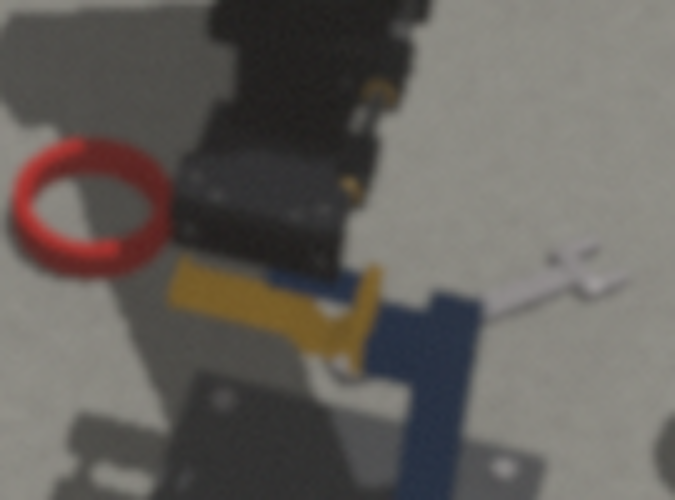

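The gripper hides the knob here (340,200), so I open, retreat and measure the knob's height.

>>> arm_command:
  rows:
    - {"fingers": 70, "travel": [0, 0, 0], "roll": 0}
    - {"fingers": 70, "travel": [0, 0, 0], "roll": 0}
    - {"fingers": 70, "travel": [0, 0, 0], "roll": 0}
    - {"fingers": 70, "travel": [0, 0, 0], "roll": 0}
    - {"fingers": 70, "travel": [0, 0, -5], "roll": 0}
    - {"fingers": 100, "travel": [0, 0, -7], "roll": 0}
    - {"fingers": 100, "travel": [0, 0, -7], "roll": 0}

```text
time_s: 5.75
tcp_pos: [0.5352, 0.1561, 0.3082]
ee_rot: [[0.162, -0.987, 0.009], [-0.987, -0.162, 0.004], [-0.002, -0.01, -1.0]]
wrist_force: [0.5, 0.2, -0.9]
gripper_width: 0.801
```

```bash
python3 - <<'E'
from h import *
R=np.array([.9973,.0735]); c=np.array([.5132,-.2010])
print('grasp',c-.058*R, c+.058*R)
go(*(c-.058*R),.30,94.2); go(*(c+.058*R),.30,94.2)
im,d=capture('scene'); Q=cloud('scene',d); h=cv2.cvtColor(im,cv2.COLOR_RGB2HSV); H,S=h[...,0],h[...,1]
r=(d>0)&(abs(Q[...,0]-.53)<.04)&(abs(Q[...,1]-.155)<.04)&((H<8)|(H>172))&(S>120)&(Q[...,2]>.2)
print(r.sum(),np.percentile(Q[r][:,2],[2,50,95]).round(4) if r.any() else '')
E
```

```text
grasp [ 0.4553566 -0.205263 ] [ 0.5710434 -0.196737 ]
t 5.75 tcp [0.5352 0.1561 0.3082] yaw -170.7 w 0.801 F [ 0.5  0.2 -0.9] travel [34.37 13.72  0.61] roll 95.1
t 5.75 tcp [0.5352 0.1561 0.3082] yaw -170.7 w 0.801 F [ 0.5  0.2 -0.9] travel [35.4   2.17  0.72] roll 95.1
64 [0.2308 0.2412 0.2451]
```

>>> arm_command:
  rows:
    - {"fingers": 100, "travel": [34.4, 13.7, 0.6], "roll": 95.1}
    - {"fingers": 100, "travel": [34.4, 13.7, 0.6], "roll": 95.1}
    - {"fingers": 100, "travel": [34.4, 13.7, 0.6], "roll": 95.1}
    - {"fingers": 100, "travel": [34.4, 13.7, 0.6], "roll": 95.1}
    - {"fingers": 100, "travel": [34.4, 13.7, 0.6], "roll": 95.1}
    - {"fingers": 100, "travel": [34.4, 13.7, 0.6], "roll": 95.1}
    - {"fingers": 100, "travel": [34.4, 13.7, 0.6], "roll": 95.1}
    - {"fingers": 100, "travel": [34.4, 13.7, 0.6], "roll": 95.1}
    - {"fingers": 100, "travel": [34.4, 13.7, 0.6], "roll": 95.1}
    - {"fingers": 100, "travel": [34.4, 13.7, 0.6], "roll": 95.1}

```text
time_s: 6.8
tcp_pos: [0.4524, -0.2071, 0.2961]
ee_rot: [[-0.975, -0.222, -0.002], [-0.222, 0.975, 0.0], [0.002, 0.001, -1.0]]
wrist_force: [-0.5, -0.1, -0.5]
gripper_width: 0.999
```

```bash
python3 -c "
from h import *
go(.4554,-.2053,.22,94.2)"
```

```text
t 6.8 tcp [ 0.4524 -0.2071  0.2961] yaw 102.84 w 0.999 F [-0.5 -0.1 -0.5] travel [-0.35  0.1   7.6 ] roll 8.64
```

>>> arm_command:
  rows:
    - {"fingers": 100, "travel": [-0.3, 0.1, 3], "roll": 8.6}
    - {"fingers": 100, "travel": [-0.3, 0.1, 7], "roll": 8.6}
    - {"fingers": 100, "travel": [-0.3, 0.1, 7.5], "roll": 8.6}
    - {"fingers": 100, "travel": [-0.3, 0.1, 7.5], "roll": 8.6}

```text
time_s: 7.2
tcp_pos: [0.4552, -0.2047, 0.2215]
ee_rot: [[-0.997, -0.083, -0.004], [-0.083, 0.997, -0.0], [0.004, 0.0, -1.0]]
wrist_force: [-0.1, -0.0, 0.3]
gripper_width: 1.0
```

```bash
python3 -c "
from h import *
go(.4554,-.2053,.147,94.2)"
```

```text
t 7.2 tcp [ 0.4552 -0.2047  0.2215] yaw 94.76 w 1.0 F [-0.1 -0.   0.3] travel [-0.04 -0.07  7.45] roll 0.56
```

>>> arm_command:
  rows:
    - {"fingers": 100, "travel": [0, 0, 4], "roll": 0.6}
    - {"fingers": 100, "travel": [0, -0.05, 7.4], "roll": 0.6}
    - {"fingers": 60, "travel": [0, -0.05, 7.4], "roll": 0.6}
    - {"fingers": 0, "travel": [0, -0.05, 7.4], "roll": 0.6}
    - {"fingers": 0, "travel": [0, -0.05, 7.4], "roll": 0.6}
    - {"fingers": 0, "travel": [0, -0.05, 7.4], "roll": 0.6}
    - {"fingers": 0, "travel": [0, -0.05, 7.4], "roll": 0.6}
    - {"fingers": 0, "travel": [0, -0.05, 7.4], "roll": 0.6}
    - {"fingers": 0, "travel": [0, -0.05, 7.4], "roll": 0.6}
    - {"fingers": 0, "travel": [0, -0.05, 7.4], "roll": 0.6}

```text
time_s: 8.2
tcp_pos: [0.456, -0.205, 0.1487]
ee_rot: [[-0.997, -0.072, 0.0], [-0.072, 0.997, -0.0], [-0.0, -0.0, -1.0]]
wrist_force: [0.2, 0.5, 0.5]
gripper_width: 0.357
```

>>> arm_command:
  rows:
    - {"fingers": 0, "travel": [0, 0, 0], "roll": 0}
    - {"fingers": 0, "travel": [0, 0, 0], "roll": 0}
    - {"fingers": 0, "travel": [0, 0, 0], "roll": 0}
    - {"fingers": 0, "travel": [0, 0, 0], "roll": 0}
    - {"fingers": 0, "travel": [0, 0, 0], "roll": 0}
    - {"fingers": 0, "travel": [0, 0, 0], "roll": 0}

```text
time_s: 8.8
tcp_pos: [0.4559, -0.205, 0.1485]
ee_rot: [[-0.997, -0.072, -0.0], [-0.072, 0.997, -0.0], [0.0, 0.0, -1.0]]
wrist_force: [1.0, 0.6, -0.6]
gripper_width: 0.128
```

>>> arm_command:
  rows:
    - {"fingers": 0, "travel": [0, 0, -0.5], "roll": 0}
    - {"fingers": 0, "travel": [0, 0, -1.5], "roll": 0}
    - {"fingers": 0, "travel": [0, 0, -2.5], "roll": 0}
    - {"fingers": 0, "travel": [0, 0, -3.5], "roll": 0}
    - {"fingers": 0, "travel": [0, 0, -4.5], "roll": 0}
    - {"fingers": 0, "travel": [0, 0, -5.5], "roll": 0}
    - {"fingers": 0, "travel": [0, 0, -6], "roll": 0}
    - {"fingers": 0, "travel": [0, 0, -6], "roll": 0}

```text
time_s: 9.6
tcp_pos: [0.4564, -0.2051, 0.2096]
ee_rot: [[-0.997, -0.072, 0.002], [-0.072, 0.997, -0.0], [-0.002, -0.0, -1.0]]
wrist_force: [-0.4, -0.2, -1.8]
gripper_width: 0.124
```

```bash
cat >> h.py <<'E'
def fit(n,cx,cy,zlo,w=.17,name=None):
    "orange bar line as seen: points above zlo near (cx,cy)"
    im,d=capture(n); Q=cloud(n,d); h=cv2.cvtColor(im,cv2.COLOR_RGB2HSV); H,S=h[...,0],h[...,1]
    m=(d>0)&(H>3)&(H<18)&(S>120)&(abs(Q[...,0]-cx)<w)&(abs(Q[...,1]-cy)<.1)&(Q[...,2]>zlo)
    p=Q[m]; c=p.mean(0); v=np.linalg.svd(p-c)[2][0]; v=v*np.sign(v[0]); t=(p-c)@v
    print(n,len(p),'mid',(c+v*(t.max()+t.min())/2).round(4),'dir',v.round(3),'len',np.ptp(t).round(3),'zmax',np.percentile(p[:,2],98).round(4))
    return im
E
python3 - <<'E'
from h import *
im=fit('scene',.513,-.2,.197); fit('top',.513,-.2,.197)
save('lift.png',cv2.resize(im[140:300,180:380],(750,600),interpolation=cv2.INTER_CUBIC))
go(.456,-.205,.21,94.2)
E
```

```text
scene 193 mid [ 0.5178 -0.1941  0.2141] dir [ 0.998  0.046 -0.037] len 0.199 zmax 0.2227
top 236 mid [ 0.565  -0.1956  0.2125] dir [ 0.997  0.074 -0.034] len 0.097 zmax 0.2173
t 9.7 tcp [ 0.4557 -0.2049  0.2083] yaw 94.13 w 0.123 F [-0.2 -0.2 -2. ] travel [-0.03 -0.01 -0.17] roll -0.07
```

View pics/lift.png

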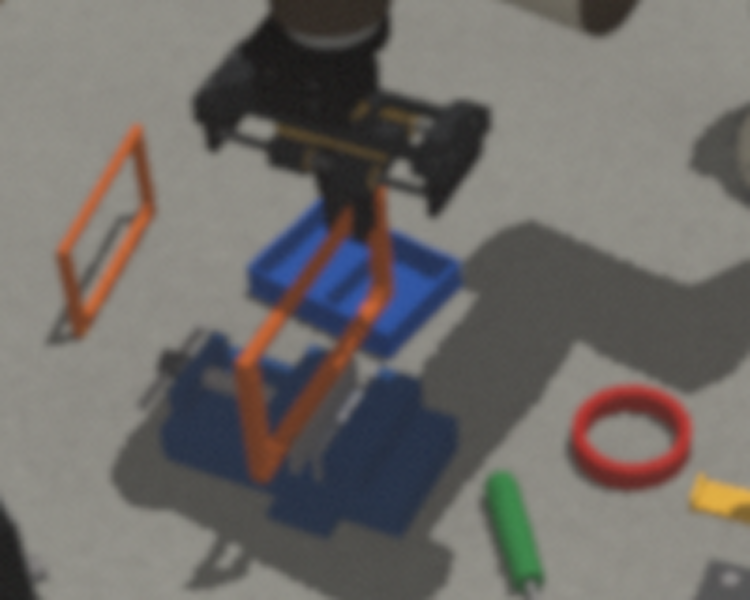

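The picture shows the frame held in the gripper at (365,220), clear of the vise, with its far end drooping about 2°. Now I compute the hook waypoints.

```bash
cat >> h.py <<'E'
a=np.radians(9.6); XH=np.array([np.cos(a),np.sin(a)]); YH=np.array([-np.sin(a),np.cos(a)]); T=np.array([.529,.176])
def hk(y,z,off=-.058,dx=0,yaw=99.6): p=T+(off+dx)*XH+y*YH; go(*p,z,yaw)
E
python3 -c "
from h import *
hk(-.13,.215)"
```

```text
t 9.7 tcp [ 0.4557 -0.2049  0.2083] yaw 94.13 w 0.123 F [-0.2 -0.2 -2. ] travel [-5.52 23.97 -0.66] roll -5.47
```

>>> arm_command:
  rows:
    - {"fingers": 0, "travel": [-0.5, 2, -0.6], "roll": -0.5}
    - {"fingers": 0, "travel": [-1.2, 5, -0.6], "roll": -1.2}
    - {"fingers": 0, "travel": [-2, 8.5, -0.6], "roll": -2}
    - {"fingers": 0, "travel": [-2.8, 12, -0.6], "roll": -2.8}
    - {"fingers": 0, "travel": [-3.6, 15.5, -0.6], "roll": -3.6}
    - {"fingers": 0, "travel": [-4.3, 19, -0.6], "roll": -4.4}
    - {"fingers": 0, "travel": [-5, 22, -0.6], "roll": -5}
    - {"fingers": 0, "travel": [-5.5, 23.6, -0.6], "roll": -5.5}
    - {"fingers": 0, "travel": [-5.5, 24, -0.6], "roll": -5.5}
    - {"fingers": 0, "travel": [-5.5, 24, -0.6], "roll": -5.5}

```text
time_s: 10.7
tcp_pos: [0.4931, 0.0383, 0.214]
ee_rot: [[-0.986, -0.168, -0.001], [-0.168, 0.986, -0.001], [0.002, -0.0, -1.0]]
wrist_force: [-0.7, -0.4, -1.9]
gripper_width: 0.125
```

```bash
python3 - <<'E'
from h import *
m=T-.13*YH; print('expected mid',m)
for n in('scene','top'): fit(n,*m,.2)
hk(-.052,.206)
E
```

```text
expected mid [0.55067994 0.04782052]
scene 284 mid [0.5656 0.0547 0.2182] dir [ 0.984  0.178 -0.034] len 0.17 zmax 0.2249
top 220 mid [0.5231 0.042  0.2423] dir [ 0.943  0.165 -0.29 ] len 0.262 zmax 0.2691
t 10.8 tcp [0.4931 0.0375 0.2142] yaw 99.58 w 0.124 F [-0.9  0.1 -2.8] travel [-0.05  7.86  0.82] roll -0.02
```

>>> arm_command:
  rows:
    - {"fingers": 0, "travel": [0, 2, 0.4], "roll": 0}
    - {"fingers": 0, "travel": [0, 4, 0.8], "roll": 0}
    - {"fingers": 0, "travel": [0, 6, 0.8], "roll": 0}
    - {"fingers": 0, "travel": [0, 7.5, 0.8], "roll": 0}
    - {"fingers": 0, "travel": [0, 7.9, 0.8], "roll": 0}
    - {"fingers": 0, "travel": [0, 7.9, 0.8], "roll": 0}
    - {"fingers": 0, "travel": [0, 7.9, 0.8], "roll": 0}

```text
time_s: 11.5
tcp_pos: [0.4802, 0.1156, 0.2066]
ee_rot: [[-0.986, -0.167, -0.0], [-0.167, 0.986, -0.0], [0.0, -0.0, -1.0]]
wrist_force: [0.4, -0.5, -1.8]
gripper_width: 0.125
```

```bash
python3 - <<'E'
from h import *
m=T-.052*YH; print('expected mid',m)
im=fit('scene',*m,.19); t,d=capture('top')
hk(-.052,.181)
p=cv2.resize(im[220:320,320:453],(532,400),interpolation=cv2.INTER_CUBIC)
save('led.png',np.hstack([p,cv2.resize(t[195:295,190:257],(268,400),interpolation=cv2.INTER_CUBIC)]))
E
```

```text
expected mid [0.53767197 0.12472821]
scene 314 mid [0.5507 0.1313 0.211 ] dir [ 0.983  0.176 -0.046] len 0.176 zmax 0.2175
t 11.6 tcp [0.4803 0.1156 0.2066] yaw 99.58 w 0.127 F [ 0.2 -0.3 -2.7] travel [-0.01 -0.05  2.56] roll -0.02
```

View pics/led.png

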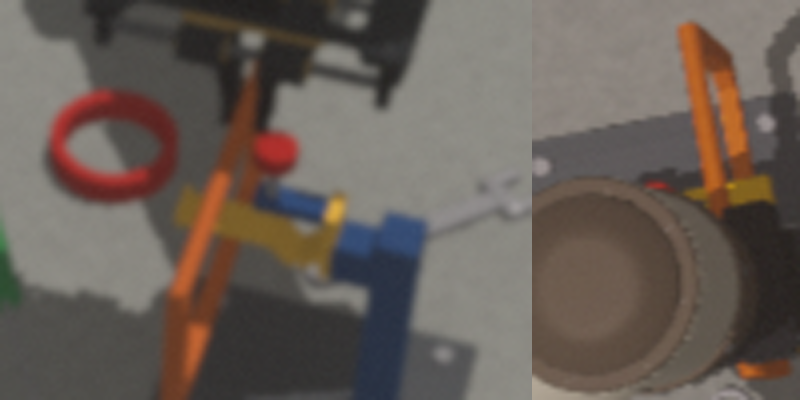

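The bar crosses the yellow ledge at (222,190) in the left crop, inside the lip and before the overhang. The knob is up at (275,150) and the window encloses the hook. I lower the frame.

>>> arm_command:
  rows:
    - {"fingers": 0, "travel": [0, 0, 0.8], "roll": 0}
    - {"fingers": 0, "travel": [0, 0, 1.6], "roll": 0}
    - {"fingers": 0, "travel": [0, 0, 2.1], "roll": 0}
    - {"fingers": 0, "travel": [0, 0, 2.5], "roll": 0}
    - {"fingers": 0, "travel": [0, 0, 2.5], "roll": 0}
    - {"fingers": 0, "travel": [0, 0, 2.5], "roll": 0}

```text
time_s: 12.2
tcp_pos: [0.4804, 0.1163, 0.1816]
ee_rot: [[-0.986, -0.168, 0.0], [-0.168, 0.986, -0.0], [-0.0, -0.0, -1.0]]
wrist_force: [0.7, 0.1, -2.9]
gripper_width: 0.131
```

```bash
python3 - <<'E'
from h import *
m=T-.052*YH
fit('scene',*m,.165); hk(0,.181)
E
```

```text
scene 335 mid [0.5508 0.1319 0.1852] dir [ 0.983  0.176 -0.042] len 0.177 zmax 0.1935
t 12.25 tcp [0.4805 0.1164 0.1817] yaw 99.65 w 0.125 F [ 0.4  0.  -2. ] travel [0.02 5.07 0.07] roll 0.05
```

>>> arm_command:
  rows:
    - {"fingers": 0, "travel": [0, 0.6, 0.1], "roll": 0}
    - {"fingers": 0, "travel": [0, 1.4, 0.1], "roll": 0}
    - {"fingers": 0, "travel": [0, 2.2, 0.1], "roll": 0}
    - {"fingers": 0, "travel": [0, 3, 0.1], "roll": 0}
    - {"fingers": 0, "travel": [0, 3, 0.1], "roll": 0}
    - {"fingers": 0, "travel": [0, 3, 0.1], "roll": 0}

```text
time_s: 12.85
tcp_pos: [0.4751, 0.1462, 0.1806]
ee_rot: [[-0.986, -0.168, -0.0], [-0.168, 0.986, -0.0], [0.0, -0.0, -1.0]]
wrist_force: [0.9, -0.4, -2.5]
gripper_width: 0.128
```

No contact so far. I finish the slide and then lower into the V.

>>> arm_command:
  rows:
    - {"fingers": 0, "travel": [0, 0.8, 0], "roll": 0}
    - {"fingers": 0, "travel": [0, 1.6, 0], "roll": 0}
    - {"fingers": 0, "travel": [0, 2.05, 0], "roll": 0}
    - {"fingers": 0, "travel": [0, 2.05, 0], "roll": 0}
    - {"fingers": 0, "travel": [0, 2.05, 0.4], "roll": 0}
    - {"fingers": 0, "travel": [0, 2.05, 0.8], "roll": 0}
    - {"fingers": 0, "travel": [0, 2.05, 1.2], "roll": 0}
    - {"fingers": 0, "travel": [0, 2.05, 1.2], "roll": 0}

```text
time_s: 13.65
tcp_pos: [0.4713, 0.1655, 0.1676]
ee_rot: [[-0.986, -0.167, -0.002], [-0.167, 0.986, -0.001], [0.002, -0.001, -1.0]]
wrist_force: [-0.3, -0.2, -2.7]
gripper_width: 0.125
```

```bash
python3 - <<'E'
from h import *
im=fit('scene',*T,.15); hk(0,.166)
save('thr.png',cv2.resize(im[220:340,320:480],(800,600),interpolation=cv2.INTER_CUBIC))
E
```

```text
scene 298 mid [0.5389 0.1801 0.1714] dir [ 0.982  0.18  -0.051] len 0.184 zmax 0.1782
t 13.7 tcp [0.4716 0.1657 0.168 ] yaw 99.62 w 0.128 F [ 0.1 -0.3 -1.9] travel [-0.03  0.06  0.2 ] roll 0.02
```

View pics/thr.png

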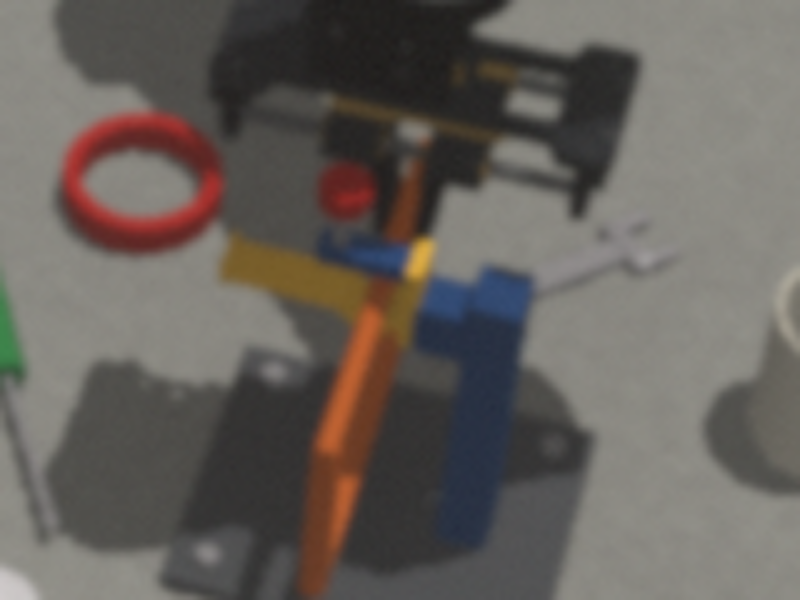

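The bar passes under the overhang into the throat at (375,300). I lower it the last few millimetres until the hook carries it.

>>> arm_command:
  rows:
    - {"fingers": 0, "travel": [0, 0.05, 0.15], "roll": 0}
    - {"fingers": 0, "travel": [0, 0.05, 0.3], "roll": 0}
    - {"fingers": 0, "travel": [0, 0.05, 0.4], "roll": 0}
    - {"fingers": 0, "travel": [0, 0.05, 0.4], "roll": 0}

```text
time_s: 14.1
tcp_pos: [0.472, 0.1665, 0.1649]
ee_rot: [[-0.986, -0.167, 0.001], [-0.167, 0.986, 0.0], [-0.001, -0.0, -1.0]]
wrist_force: [0.4, -0.7, 0.1]
gripper_width: 0.128
```

The weight is now carried by the hook, so I release and rise.

>>> arm_command:
  rows:
    - {"fingers": 60, "travel": [0, 0, 0], "roll": 0}
    - {"fingers": 60, "travel": [0, 0, 0], "roll": 0}
    - {"fingers": 60, "travel": [0, 0, 0], "roll": 0}
    - {"fingers": 60, "travel": [0, 0, 0], "roll": 0}
    - {"fingers": 60, "travel": [0, 0, 0], "roll": 0}
    - {"fingers": 60, "travel": [0, 0, -3], "roll": 0}
    - {"fingers": 60, "travel": [0, 0, -7], "roll": 0}
    - {"fingers": 0, "travel": [0, 0, -12], "roll": 0}
    - {"fingers": 0, "travel": [0, 0, -12], "roll": 0}
    - {"fingers": 0, "travel": [0, 0, -12], "roll": 0}

```text
time_s: 15.1
tcp_pos: [0.472, 0.1669, 0.2858]
ee_rot: [[-0.986, -0.167, 0.002], [-0.167, 0.986, 0.002], [-0.003, 0.002, -1.0]]
wrist_force: [0.1, 0.1, -1.4]
gripper_width: 0.408
```

```bash
python3 - <<'E'
from h import *
im=fit('scene',*T,.15); print(T)
go(.533,.156,.285,99.6)
save('rel.png',cv2.resize(im[220:340,320:480],(800,600),interpolation=cv2.INTER_CUBIC))
E
```

```text
scene 294 mid [0.5331 0.1795 0.17  ] dir [ 0.987  0.156 -0.028] len 0.196 zmax 0.1764
[0.529 0.176]
t 15.15 tcp [0.4713 0.1665 0.2843] yaw 99.62 w 0.37 F [-0.8 -0.5 -0.2] travel [-5.91 -2.06 -0.07] roll 0.02
```

View pics/rel.png

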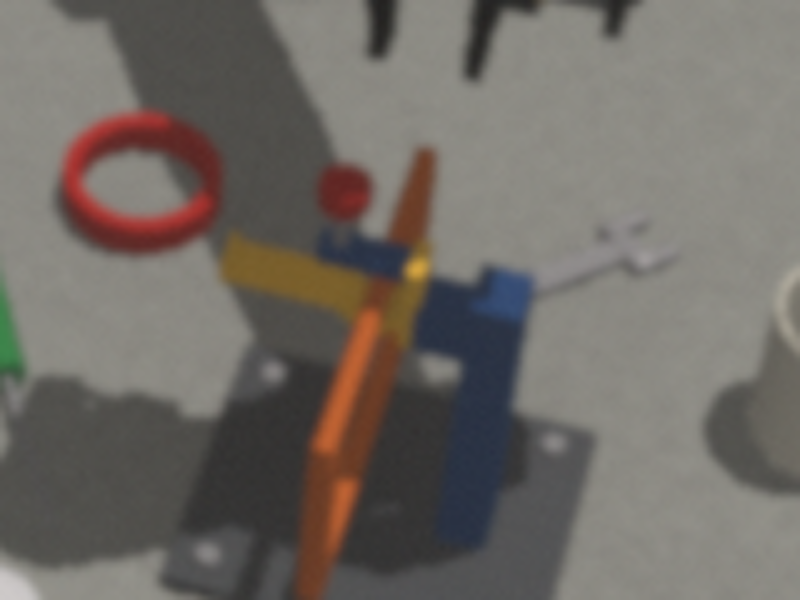

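The frame hangs freely in the throat (380,300) and the knob is still up at (345,190). I close the fingers above the knob and press.

>>> arm_command:
  rows:
    - {"fingers": 0, "travel": [-3, -1, 0], "roll": 0}
    - {"fingers": 0, "travel": [-5.9, -2.1, 0], "roll": 0}
    - {"fingers": 0, "travel": [-5.9, -2.1, 0], "roll": 0}
    - {"fingers": 0, "travel": [-5.9, -2.1, 0], "roll": 0}
    - {"fingers": 0, "travel": [-5.9, -2.1, 0], "roll": 0}
    - {"fingers": 0, "travel": [-5.9, -2.1, 0], "roll": 0}
    - {"fingers": 0, "travel": [-5.9, -2.1, 2], "roll": 0}
    - {"fingers": 0, "travel": [-5.9, -2.1, 2], "roll": 0}

```text
time_s: 15.95
tcp_pos: [0.5314, 0.1554, 0.2625]
ee_rot: [[-0.986, -0.168, -0.005], [-0.168, 0.986, -0.001], [0.005, -0.001, -1.0]]
wrist_force: [-0.0, -0.8, -0.4]
gripper_width: 0.003
```

```bash
python3 -c "
from h import *
go(.533,.156,.228,99.6)"
```

```text
t 15.95 tcp [0.5314 0.1554 0.2625] yaw 99.65 w 0.003 F [-0.  -0.8 -0.4] travel [-0.18  0.03  3.45] roll 0.05
```

>>> arm_command:
  rows:
    - {"fingers": 0, "travel": [0, 0, 0.8], "roll": 0}
    - {"fingers": 0, "travel": [0, 0, 1.4], "roll": 0}
    - {"fingers": 0, "travel": [0, 0, 2], "roll": 0}
    - {"fingers": 0, "travel": [0, 0, 2.6], "roll": 0}
    - {"fingers": 0, "travel": [0, 0, 3], "roll": 0}
    - {"fingers": 0, "travel": [0, 0, 3.2], "roll": 0}
    - {"fingers": 0, "travel": [0, 0, 3.2], "roll": 0}

```text
time_s: 16.65
tcp_pos: [0.5334, 0.1556, 0.2321]
ee_rot: [[-0.986, -0.167, -0.0], [-0.167, 0.986, -0.0], [0.0, -0.0, -1.0]]
wrist_force: [0.1, 0.6, -0.9]
gripper_width: 0.004
```

>>> arm_command:
  rows:
    - {"fingers": 0, "travel": [0, 0, 0.2], "roll": 0}
    - {"fingers": 0, "travel": [0, 0, 0.3], "roll": 0}
    - {"fingers": 0, "travel": [0, 0, 0.4], "roll": 0}
    - {"fingers": 0, "travel": [0, 0, 0.4], "roll": 0}

```text
time_s: 17.05
tcp_pos: [0.5335, 0.1556, 0.2285]
ee_rot: [[-0.986, -0.167, 0.0], [-0.167, 0.986, -0.0], [-0.0, -0.0, -1.0]]
wrist_force: [-0.9, 0.6, 1.3]
gripper_width: 0.003
```

>>> arm_command:
  rows:
    - {"fingers": 0, "travel": [0, 0, 0.1], "roll": 0}
    - {"fingers": 0, "travel": [0, 0, 0.2], "roll": 0}
    - {"fingers": 0, "travel": [0, 0, 0.2], "roll": 0}

```text
time_s: 17.35
tcp_pos: [0.5335, 0.1556, 0.2284]
ee_rot: [[-0.986, -0.168, 0.001], [-0.168, 0.986, -0.0], [-0.001, -0.0, -1.0]]
wrist_force: [-3.9, -0.3, 8.9]
gripper_width: 0.003
```

Solid stop at 9 N with the fingertips at z 0.217, which is the knob's fully-down height. I retreat and check.

>>> arm_command:
  rows:
    - {"fingers": 0, "travel": [0, 0, -2], "roll": 0}
    - {"fingers": 0, "travel": [0, 0, -6], "roll": 0}
    - {"fingers": 0, "travel": [5, -2, -14], "roll": 0}
    - {"fingers": 0, "travel": [10, -5, -14], "roll": 0}
    - {"fingers": 0, "travel": [14, -8, -14], "roll": 0}
    - {"fingers": 0, "travel": [14, -8, -14], "roll": 0}
    - {"fingers": 0, "travel": [14, -8, -14], "roll": 0}
    - {"fingers": 0, "travel": [14, -8, -14], "roll": 0}
    - {"fingers": 0, "travel": [14, -8, -14], "roll": 0}
    - {"fingers": 0, "travel": [14, -8, -14], "roll": 0}

```text
time_s: 18.35
tcp_pos: [0.4093, 0.0539, 0.3656]
ee_rot: [[-0.986, -0.168, -0.002], [-0.168, 0.986, -0.001], [0.002, -0.001, -1.0]]
wrist_force: [-0.1, -0.3, 0.1]
gripper_width: 0.009
```

```bash
python3 - <<'E'
from h import *
im=fit('scene',*T,.15); fit('scene',*T,.15)
im,d=capture('scene'); Q=cloud('scene',d); h=cv2.cvtColor(im,cv2.COLOR_RGB2HSV); H,S=h[...,0],h[...,1]
r=(d>0)&(abs(Q[...,0]-.53)<.04)&(abs(Q[...,1]-.155)<.04)&((H<8)|(H>172))&(S>120)&(Q[...,2]>.195)
print(r.sum(),np.percentile(Q[r][:,2],[2,50,95]).round(4)); go(.5,.1,.3,99.6)
t,_=capture('top')
save('end.png',np.hstack([cv2.resize(im[200:360,270:480],(500,380),interpolation=cv2.INTER_CUBIC),cv2.resize(t[170:330,180:306],(300,380),interpolation=cv2.INTER_CUBIC)]))
E
```

```text
scene 328 mid [0.5312 0.1792 0.1692] dir [ 0.987  0.161 -0.024] len 0.198 zmax 0.1761
scene 321 mid [0.5314 0.1792 0.1695] dir [ 0.987  0.162 -0.016] len 0.202 zmax 0.1767
80 [0.2097 0.2172 0.2213]
t 18.5 tcp [0.4092 0.0539 0.3658] yaw 99.66 w 0.006 F [ 0.5  0.4 -0.4] travel [-9.73  3.03  6.56] roll 0.06
```

View pics/end.png

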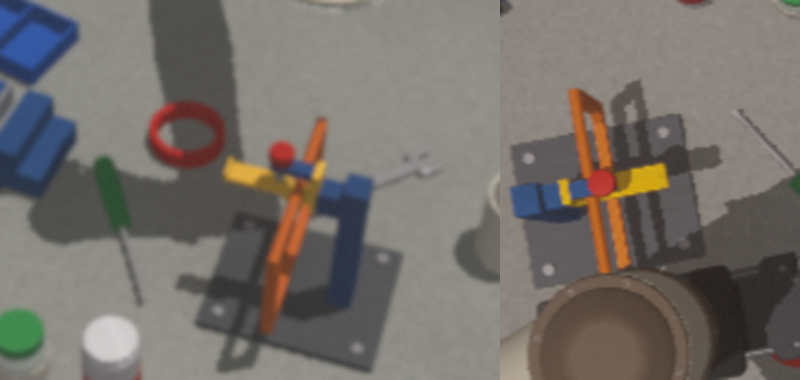

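The frame hangs level in the throat (290,200 in the left crop), the knob is down at (282,152), and the arm is clear. I wait a second for any swing to die out, then hand in.

>>> arm_command:
  rows:
    - {"fingers": 0, "travel": [0, 0, 0], "roll": 0}
    - {"fingers": 0, "travel": [0, 0, 0], "roll": 0}
    - {"fingers": 0, "travel": [0, 0, 0], "roll": 0}
    - {"fingers": 0, "travel": [0, 0, 0], "roll": 0}
    - {"fingers": 0, "travel": [0, 0, 0], "roll": 0}
    - {"fingers": 0, "travel": [0, 0, 0], "roll": 0}
    - {"fingers": 0, "travel": [0, 0, 0], "roll": 0}
    - {"fingers": 0, "travel": [0, 0, 0], "roll": 0}
    - {"fingers": 0, "travel": [0, 0, 0], "roll": 0}
    - {"fingers": 0, "travel": [0, 0, 0], "roll": 0}

```text
time_s: 19.55
tcp_pos: [0.4088, 0.0534, 0.3665]
ee_rot: [[-0.986, -0.167, -0.0], [-0.167, 0.986, -0.0], [0.0, -0.0, -1.0]]
wrist_force: [0.0, 0.7, 0.5]
gripper_width: 0.003
```

```bash
python3 - <<'E'
from h import *
a,_=capture('scene')
for i in range(3): capture('scene')
b=fit('scene',*T,.05); fit('scene',*T,.15)
print('diff px over 40 around the hook',(abs(a.astype(int)-b)[220:360,350:450].max(-1)>40).sum())
print(finish_job())
E
```

```text
scene 653 mid [0.5312 0.1791 0.1256] dir [ 0.986  0.164 -0.012] len 0.203 zmax 0.1751
scene 319 mid [0.5316 0.1793 0.1698] dir [ 0.987  0.159 -0.024] len 0.199 zmax 0.1763
diff px over 40 around the hook 0
the job is handed in; nothing more can be done
None
```

I pulled the keeper pin up about 20 mm and lifted the larger frame out of the vise. I hung it by the middle of its top bar in the hook's throat, pressed the pin back down, moved the arm clear and handed the job in at about 20 s. No verdict was reported.

**Frame:** my last picture puts the bar's middle about 3 mm from the throat's estimated middle sideways. Its height fits a bar resting in the V. The bar slopes about 1° and showed no visible motion between pictures taken about 0.2 s apart.

**Keeper pin:** pressing met a firm stop at 9 N, with the fingertips at z 0.217 m, the fully-down height. The knob then read about 24 mm lower than when raised, which agrees.

**Bystanders:** the screwdriver, tape and wrench look unmoved in the last picture. I did not measure any of the seven, but the arm passed well above them and no unexpected contact force showed.

No check failed. The two cameras disagreed by about 2–3 mm on the knob's position, which is about the calibration error. The network's labels for the throat, ledge and overhang mostly landed on the stand's base plate, so I worked those positions out from depth and colour instead.

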